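# Start the kiln at its control box

## Robot

A 6-joint arm with a two-finger parallel gripper is mounted at the origin on a cart in front of the work surface, level with it; the furniture and walls round the work are solid. World frame = base frame: x ahead of the robot, y to its left, z up, the work surface at z = 0. Lengths are in mm, angles in rad, forces in N, time in s.
With the tool pointing down it reaches from about 375 to 975 mm from the base axis. Payload 3.8 kg.
Tool frame: the origin (TCP) lies at the very end of the fingers, on their centre line; the grasp point (between the pads) lies 19 mm behind it; z points along the fingers, y is the direction in which the jaws open and shut (so a half turn about z gives the same grasp; the last joint's range is limited). The gripper opens to 85 mm and grips with 20 to 120 N. Pads are 22 mm wide; open, the fingers measure 114 mm over their backs; the gripper's body (76 mm by 85 mm) begins 54 mm behind the grasp point. The pads swing forward as they close: fully open they stand 13 mm farther back than shut.
Start: joints at [1.299, 0.264, 1.604, -0, 1.274, -0.037], TCP at [157.036, 656.474, 231.28] pointing down, gripper open.
Joint ranges: [-2.63, 2.63], [-0.94, 2.18], [0.31, 2.57], [-1.31, 4.45], [0, 2.66], [-2.55, 2.55]. Speed limits (rad/s): [2.57, 2.57, 3.14, 3.14, 3.14, 3.14].

## Interface

Orientations are given as a unit quaternion [w, x, y, z].
In Python, from plant import state, get_image, close_job gives the robot as it stands. The module is installed in compiled form; this text tells all that it offers.
- The arm moves only by the tool play_rows, never from a script. Its argument "rows" is a list of rows, each a list of 3 entries, a list of its own where there are three numbers: the shift along the tool's x, y, z in units of 0.2 m (1.0 is 0.2 m), then the turn, a rotation vector about the tool's x, y, z in units of 180 degrees (1.0 is 180 degrees), then the opening, from -1 (shut) to 1 (fully open). In form: [[[x, y, z], [rx, ry, rz], jaw], ...]. A call has 1 to 5 rows; each row is the pose to reach, as a shift and turn from the pose measured when the call began, along the tool's axes at that moment, turning the shorter way round; what a row does not reach only later rows make up. A row lasts 1/8 s, in which the tool goes at most 62.5 mm and 10.7 degrees, less where a joint would pass 70% of its speed; a pose out of reach is approached as far as the arm can. A call with a number of a shift or a turn outside -1 to 1 is refused whole. A call with a gripper value outside its range is refused whole. The fingers move at their own pace and stop on an object; the grip force is fixed at half the most. Time passes only in rows, so rows that repeat a pose let the fingers close. It gives the time, the measured TCP pose, the force and the opening at its end, in the units of the state.
- state(): the state, without advancing time (a new reading comes with each control period).
- get_image(name): name is "scene" or "top" or "wrist"; returns a dict with "img" (420x560x3 uint8, red, green, blue), "intrinsics" (3x3 intrinsics, pixels), "R" (3x3) and "t" (3): a world point X has camera coordinates R X + t. Camera axes: x right, y down, z forward; pixel columns grow to the right and rows downward; lengths in mm; the calibration is good to about 2 mm. A picture is of the moment at which its call begins. There is no depth.
- close_job(): hands the job in, once; it reports no verdict.
The state is a dict: "t": time; "joint_positions": joint angles; "dq": joint speeds; "joint_torque": joint torques, N m; "ee_pos": TCP position; "tcp_rot": TCP orientation; "ft_force": force on the tool from outside, world axes, zero at the start; "torque": the same for the moment, N m; "finger_gap": finger opening in mm.
Only numpy, scipy, OpenCV 4.12 (cv2) and the standard library are available. Lean on these libraries where they do the work, as an engineer would, in place of code of your own. Each camera call takes 0.05 s, during which the arm holds its last target.

## Task

Start the kiln from its control box, using only the fingertips: first push the raised far end of the rocker switch down until it is fully over, then press the small round button fully in (it stays in), then press the large round button fully down and let it come up again. Do not press the square stop key, and leave the two cups, the cutter ring and the pebble where they stand; nothing is to be picked up.

Things in the scene. Friction and masses are not known exactly. Their poses are not given: they have to be found in the camera images.
- controller: Fixed grey kiln control box, 150 (x) x 290 (y) x 56 mm high, dark window strip along the far half of its top. Origin at the centre of its underside, z up; its near long side faces -x of its frame. Four black controls in a row along its y, 22 mm nearer than its middle, 66 mm apart, in an order that varies: rocker, small round button, large round button, square key.
- rocker_push (a point): Point to push, on the raised far (box +x) arm of the rocker, 19 mm from the pivot. The rocker is a shallow V, 56 mm along the box's x, 24 mm wide; a white line crosses this arm. The pivot is 70 mm above the table. At the start the point is about 75 mm above the table; fully over, the arm lies level at 70 mm and the near arm slopes up. Frame 68 x 35 mm, its top 66 mm above the table.
- rocker (a joint): Rocker angle in rad: 0 = off (far arm raised), 0.30 = stop, fully over (far arm level). Starts at 0 to 0.05. Held by friction: it stays where it is left; about 2 N at the push point moves it.
- latch_button_top (a point): Centre of the top of the small round button: 18 mm across, in a grey collar 28 mm across and 10 mm high; top 22 mm above the box top (78 mm above the table) when out. Pressed straight down; 7 mm of travel, then a hard stop. Moves with the button.
- latch_button (a joint): Small round button, depth in m: 0 = out, 0.007 = fully in. Starts at 0 to 0.0008. It has no return spring: friction of about 3 N, and it stays where it is left.
- start_button_top (a point): Centre of the top of the large round mushroom button: 40 mm across; top 22 mm above the box top (78 mm above the table) when up. Pressed straight down; 7 mm of travel, then a hard stop. Moves with the button.
- start_button (a joint): Large round button, depth in m: 0 = up, 0.007 = fully down. Spring return; 1.2 N starts it, 4 N takes it fully down.
- stop_key_top (a point): Centre of the top of the square stop key, not to be pressed: 30 x 30 mm, in a grey collar 40 x 40 mm and 10 mm high; top 22 mm above the box top (78 mm above the table).
- stop_key (a joint): Square stop key, depth in m: 0 = up, 0.007 = fully down; spring return. To be left at 0.
- thrown_cup: Loose brown clay cup, 65 mm across, 62 mm high, behind the box (far side). Origin at the centre of its underside. Bystander.
- slip_cup: Loose pale, whitish cup, 58 mm across, 52 mm high, behind the box. Origin at the centre of its underside. Bystander.
- cutter_ring: Loose metal cutter ring, 70 mm across, 32 mm high, in front of the box (robot's side). Origin at the centre of its underside. Bystander.
- pebble: Loose smooth grey pebble, 28 x 60 x 14 mm, in front of the box. Origin at the centre of its underside. Bystander.

How it is judged (in metres and radians):
On the way, in this order (a step that is already met when the one before it is completed fails the run):
1. the rocker is pushed fully over (value of joint rocker above 0.26 rad), for 0.1 s.
2. the small round button is pressed fully in (value of joint rocker above 0.26 rad and value of joint latch_button above 0.0055 m), for 0.1 s.
3. the large round button is pressed fully down (all of step 2 and value of joint start_button above 0.0055 m), for 0.1 s.
At the end, for the whole second after the job is handed in: The rocker stands at more than 0.26 of its 0.30 rad, the small round button is more than 5.5 of its 7 mm in, the large round button and the square key are up (within 1.5 mm), and each cup, the ring and the pebble are within 20 mm of where they stood (all of step 2 and value of joint each of start_button, stop_key below 0.0015 m and distance of each of thrown_cup, slip_cup, cutter_ring, pebble from where it was at the start of the episode below 0.02 m); the robot touches nothing.
It fails at once if the small round button is pressed before the rocker is over (value of joint latch_button above 0.003 m and value of joint rocker below 0.2 rad).
It fails at once if the large round button is pressed before the rocker is over and the small button is in (value of joint start_button above 0.003 m and (value of joint rocker below 0.2 rad or value of joint latch_button below 0.004 m)).
It fails at once if the square stop key is pressed (value of joint stop_key above 0.003 m).
It fails at once if a cup, the cutter ring or the pebble is pushed away, lifted or carried (more than 20 mm) (distance of any of thrown_cup, slip_cup, cutter_ring, pebble from where it was at the start of the episode above 0.02 m).
It also fails if it takes over 40 s, if anything falls off the work surface, if the arm or the gripper's body presses on something with over 40 N, if the wrist force passes 120 N, or if a joint passes its speed limit or range.

## Working session

There is one attempt and no reset: what is moved stays moved. The work goes in short steps, Python scripts to look and compute and a tool call to move; the robot and the scene stay as the last step left them, time stands still between calls to the robot, and variables do not carry over. Pictures are saved under pics/ and viewed, and the job is handed in when it is done.

Besides the shell and the picture viewer there is one more tool, called as name(argument=value, ...) on one line, values as JSON. play_rows: Moves the arm, as the interface text tells. Shifts and turns lie within -1 to 1; 1 stands for 0.2 m of shift or 180 degrees of turn. Its arguments: {"type":"object","properties":{"rows":{"type":"array"}},"required":["rows"]}

```bash
mkdir -p pics; python3 - <<'E'
from plant import *
import cv2
s=state();print(s)
for n in("top","scene","wrist"):
    g=get_image(n);cv2.imwrite(f"pics/{n}0.png",g["img"][:,:,::-1]);print(n,g["intrinsics"],g["R"],g["t"])
E
```

```text
{'t': 0.0, 'joint_positions': array([ 1.29910180e+00,  2.64727748e-01,  1.60536891e+00,  1.02760336e-05,
        1.27369812e+00, -3.69198302e-02]), 'dq': array([-0.00029676,  0.00125399,  0.0007567 , -0.00125613,  0.00048991,
       -0.00102939]), 'joint_torque': array([-2.47598211e-03, -5.15112376e+01, -3.67304564e+01, -2.54414554e-04,
        1.31766958e-02, -4.30541746e-06]), 'ee_pos': array([156.83738071, 655.77905925, 229.98188974]), 'tcp_rot': array([-1.74081477e-04,  1.17119366e-01,  9.93117235e-01, -1.08722619e-03]), 'ft_force': array([ 0.42544112, -0.68893431,  0.01384116]), 'torque': array([-0.01871731, -0.00527991, -0.00559954]), 'finger_gap': 85.59586535743935}
top [[437.43561675   0.         283.86546313]
 [  0.         437.43561675 206.85042842]
 [  0.           0.           1.        ]] [[ 0.01726805 -0.99984973 -0.00152845]
 [-0.99197182 -0.01694042 -0.12531932]
 [ 0.12527459  0.0036802  -0.99211528]] [  6.95620152 553.99606909 874.44882788]
scene [[510.49457318   0.         281.14914201]
 [  0.         510.49457318 212.88326182]
 [  0.           0.           1.        ]] [[-9.01514272e-01 -4.32749196e-01  3.88544212e-04]
 [-3.03946089e-01  6.32548703e-01 -7.12389580e-01]
 [ 3.08040244e-01 -6.42347470e-01 -7.01784109e-01]] [511.89708446 205.80149117 806.79962385]
wrist [[368.37609417   0.         274.77751862]
 [  0.         368.37609417 209.97467306]
 [  0.           0.           1.        ]] [[ 0.23210049  0.97269115 -0.00113735]
 [ 0.92573679 -0.22053718  0.30720474]
 [ 0.29856451 -0.07235525 -0.95164277]] [-674.53973998  -40.71837271  380.0756946 ]
```

View pics/top0.png

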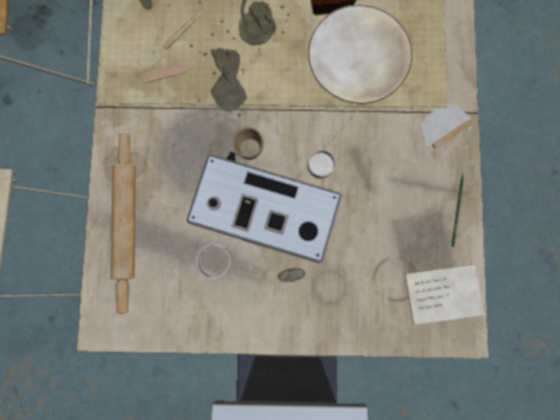

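View pics/scene0.png

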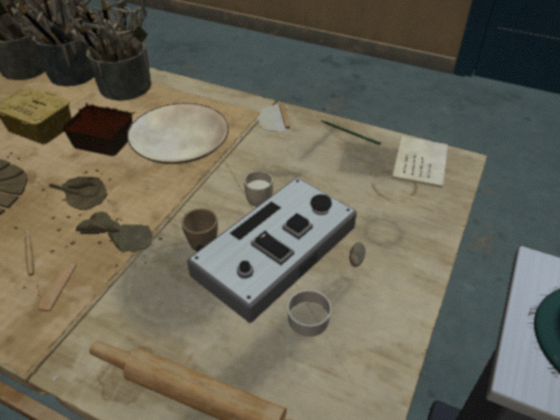

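The top view shows, from left to right: small button (213,203), rocker (244,212), square key (276,221) and large button (308,231). The cups stand behind the box, and the ring and pebble in front. Next I'll measure positions.

```bash
cat > h.py <<'E'
from plant import *
import cv2,numpy as np
def ray(g,u,v,z):
    K,R,t=map(np.array,(g["intrinsics"],g["R"],g["t"]))
    d=R.T@np.linalg.solve(K,[u,v,1.]);c=-R.T@t
    return c+d*(z-c[2])/d[2]
def proj(g,X):
    p=g["R"]@np.array(X)+g["t"];q=g["intrinsics"]@p;return q[:2]/q[2]
E
python3 - <<'E'
from h import *
for n,(x0,y0,x1,y1) in dict(top=(180,145,350,270),scene=(180,170,365,325)).items():
    g=get_image(n);im=g["img"];gr=im.max(2)
    m=(gr<60).astype(np.uint8)
    mm=np.zeros_like(m);mm[y0:y1,x0:x1]=m[y0:y1,x0:x1]
    k,l,st,c=cv2.connectedComponentsWithStats(mm)
    for i in range(1,k):
        if st[i,4]>15: print(n,c[i].round(1),st[i],ray(g,*c[i],78).round(1))
    cv2.imwrite(f"pics/{n}_crop.png",cv2.resize(im[y0:y1,x0:x1,::-1],None,fx=4,fy=4,interpolation=cv2.INTER_CUBIC)[:600])
g=get_image("top");im=g["img"]
m=((im.min(2)>130)&(im[...,2].astype(int)>=im[...,0])).astype(np.uint8)
m[:145]=0;m[270:]=0;m[:,:180]=0;m[:,350:]=0
m=cv2.morphologyEx(m,cv2.MORPH_CLOSE,np.ones((5,5)))
cs,_=cv2.findContours(m,0,2);c=max(cs,key=cv2.contourArea);r=cv2.minAreaRect(c);print(r)
P=np.array([ray(g,*p,56) for p in cv2.boxPoints(r)]);print(P.round(1),P.mean(0),np.linalg.norm(P-np.roll(P,1,0),axis=1))
E
```

```text
top [231.  156.4] [227 153   8   8  43] [648.7 124.2  78. ]
top [270.7 184.7] [246 174  51  23 492] [592.4  43.2  78. ]
top [212.8 202.1] [209 199   8   7  44] [555.4 157.3  78. ]
top [244.5 212.8] [235 198  20  30 316] [535.2  94.   78. ]
top [275.9 221.3] [268 214  16  16 185] [519.3  31.6  78. ]
top [307.8 231. ] [300 223  17  17 230] [501.4 -31.5  78. ]
scene [320.6 202.9] [311 195  20  17 256] [501.  -25.3  78. ]
scene [254.6 220.4] [232 203  47  36 492] [587.7  65.7  78. ]
scene [192.8 218.8] [188 213  10  15  69] [687.1 109.   78. ]
scene [297.1 223.2] [287 215  21  18 247] [518.   39.7  78. ]
scene [272.  277.6] [ 189  216  166  106 1985] [504.3 165.4  78. ]
scene [202.6 239.7] [189 228  27  23 269] [645.3 143.8  78. ]
scene [272.  245.8] [255 232  35  27 418] [534.  105.7  78. ]
scene [244.4 266.7] [240 261  10  12  92] [554.  164.8  78. ]
((263.8623962402344, 207.45872497558594), (137.92698669433594, 68.58036041259766), 16.699243545532227)
[[520.  209.9  56. ]
 [656.6 175.3  56. ]
 [578.6 -97.   56. ]
 [445.  -57.8  56. ]] [550.05317804  57.59412598  56.        ] [277.99680476 140.87293132 283.31606743 139.15598708]
```

View pics/top_crop.png

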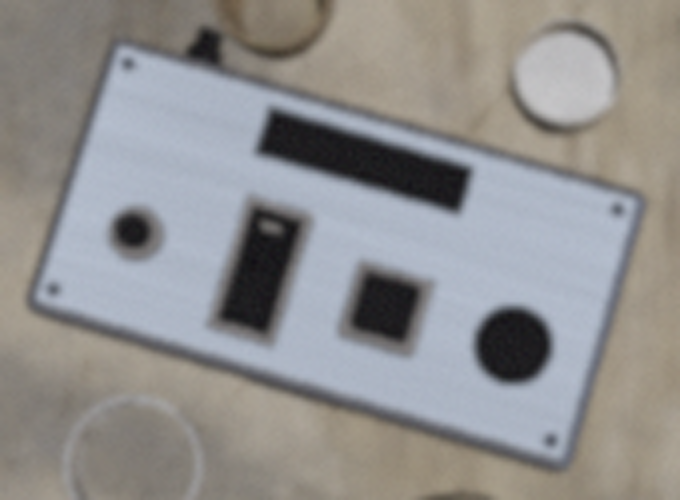

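View pics/scene_crop.png

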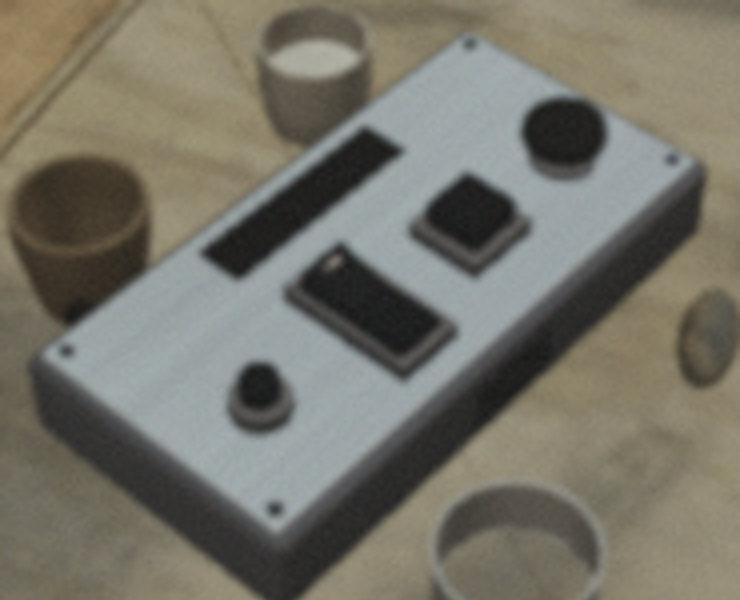

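The rocker's white line is at the top end in the top view, so the raised arm is the far one, as the task says. I'll go above the box with the jaws shut for a closer look through the wrist camera.

play_rows(rows=[[[-0.2,-0.2,0],[0,0,0],-1],[[-0.4,-0.4,0],[0,0,0],-1],[[-0.6,-0.6,0],[0,0,0],-1],[[-0.8,-0.8,0],[0,0,0],-1],[[-1,-1,0],[0,0,0],-1]])

```text
t: 0.92
ee_pos: [305.6, 413.6, 231.1]
tcp_rot: [0.0, 0.117, 0.993, -0.0]
ft_force: [1.7, 0.4, -0.8]
finger_gap: -0.0
```

play_rows(rows=[[[-0.2,-0.2,0],[0,0,0],-1],[[-0.4,-0.4,0],[0,0,0],-1],[[-0.6,-0.6,0],[0,0,0],-1],[[-0.8,-0.8,0],[0,0,0],-1],[[-1,-1,0],[0,0,0],-1]])

```text
t: 1.55
ee_pos: [454.5, 171.0, 231.6]
tcp_rot: [0.001, 0.117, 0.993, 0.0]
ft_force: [0.5, 1.2, -0.8]
finger_gap: 0.1
```

play_rows(rows=[[[-0.1,-0.15,0],[0,0,0],-1],[[-0.2,-0.3,0],[0,0,0],-1],[[-0.36,-0.5,0],[0,0,0],-1],[[-0.36,-0.5,0],[0,0,0],-1],[[-0.36,-0.5,0],[0,0,0],-1]])

```text
t: 2.17
ee_pos: [501.1, 57.2, 231.6]
tcp_rot: [0.0, 0.117, 0.993, 0.0]
ft_force: [-0.5, 0.7, 1.2]
finger_gap: 0.2
```

```bash
python3 - <<'E'
from h import *
s=state();print(s["t"],s["ee_pos"],s["tcp_rot"],s["finger_gap"],s["ft_force"])
g=get_image("wrist");im=g["img"];cv2.imwrite("pics/wrist1.png",im[:,:,::-1])
m=(im.max(2)<60).astype(np.uint8)
k,l,st,c=cv2.connectedComponentsWithStats(m)
for i in range(1,k):
    if st[i,4]>100: print(c[i].round(1),st[i],ray(g,*c[i],78).round(1))
E
```

```text
2.175 [501.06949311  57.19100395 231.58482065] [3.96043003e-04 1.17384185e-01 9.93086428e-01 3.78501250e-04] 0.16032165081829083 [-0.50638647  0.70335497  1.15790767]
[289.6 149.8] [ 137  141  311   19 1696] [471.7  77.2  78. ]
[327.4 215.7] [ 311  183   35   67 1919] [533.8  96.2  78. ]
[176.1 212.9] [ 153  192   46   43 1566] [501.3 -28.2  78. ]
[252.7 215.4] [ 236  198   35   36 1188] [518.7  34.4  78. ]
[404.1 221.6] [393 211  23  22 374] [554.3 159.1  78. ]
[276.2 369.3] [    4   263   543   157 39428] [679.1  16.8  78. ]
[377.1 308.9] [370 305  16  10 119] [634.4 123.7  78. ]
```

View pics/wrist1.png

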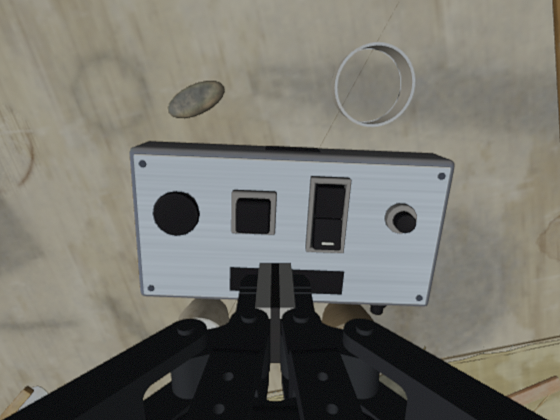

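The wrist view agrees with the top view to about 3 mm: small button (404,221), rocker (327,216), key (253,215), large button (176,213), white line near (328,243). I'll check the white line against the point I computed for the push.

```bash
python3 - <<'E'
from h import *
for n,(x0,y0,x1,y1) in dict(wrist=(316,230,340,252),top=(241,199,252,206)).items():
    g=get_image(n);gr=g["img"].min(2).astype(float)[y0:y1,x0:x1]
    m=gr>(120 if n=="wrist" else 75)
    k,l,st,c=cv2.connectedComponentsWithStats(m.astype(np.uint8))
    for i in range(1,k): print(n,st[i],c[i]+[x0,y0],ray(g,*(c[i]+[x0,y0]),75).round(1))
s=state();T=s["ee_pos"]
from scipy.spatial.transform import Rotation as Ro
q=s["tcp_rot"];R=Ro.from_quat([q[1],q[2],q[3],q[0]])
print(R.as_matrix().round(4))
for nm,p in dict(rock=(555,90,95),latch=(554.8,158.5,95),start=(501.4,-29.5,95)).items(): print(nm,(R.inv().apply(np.array(p)-T)/200).round(3))
E
```

```text
wrist [ 5 13 12  3 25] [327.04 243.6 ] [560.2  91.7  75. ]
[[-9.730e-01  2.308e-01  1.100e-03]
 [ 2.308e-01  9.730e-01  4.000e-04]
 [-1.000e-03  6.000e-04 -1.000e+00]]
rock [-0.226  0.217  0.683]
latch [-0.146  0.55   0.684]
start [-0.103 -0.426  0.683]
```

The white line comes out 24 mm beyond the pivot, near the arm's end, which fits the push point at about (555,91). Moving above the rocker.

play_rows(rows=[[[-0.226,0.22,0.2],[0,0,0],-1],[[-0.226,0.22,0.4],[0,0,0],-1],[[-0.226,0.22,0.6],[0,0,0],-1],[[-0.226,0.22,0.68],[0,0,0],-1],[[-0.226,0.22,0.68],[0,0,0],-1]])

```text
t: 2.95
ee_pos: [554.1, 91.1, 94.9]
tcp_rot: [-0.001, 0.116, 0.993, -0.0]
ft_force: [-0.7, 0.4, -0.4]
finger_gap: 0.1
```

```bash
python3 - <<'E'
from h import *
s=state();print(s["ee_pos"],s["ft_force"])
a=[]
for n,(x0,y0,x1,y1) in dict(wrist=(150,60,450,285),scene=(180,150,380,300)).items():
    g=get_image(n);a.append(cv2.resize(g["img"][y0:y1,x0:x1,::-1],(400,300),interpolation=cv2.INTER_CUBIC))
cv2.imwrite("pics/a1.png",np.hstack(a))
E
```

```text
[554.06328727  91.05864971  94.88721837] [-0.67065413  0.35717536 -0.36589829]
```

View pics/a1.png

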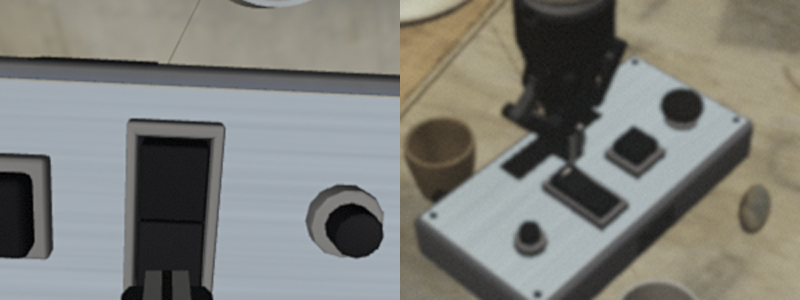

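The fingertips are over the far arm, left of centre in the wrist crop, and clear of the neighbouring controls. Pushing down.

play_rows(rows=[[[0,0,0.06],[0,0,0],-1],[[0,0,0.09],[0,0,0],-1],[[0,0,0.11],[0,0,0],-1],[[0,0,0.125],[0,0,0],-1],[[0,0,0.13],[0,0,0],-1]])

```text
t: 3.68
ee_pos: [556.9, 90.8, 71.7]
tcp_rot: [0.002, 0.116, 0.993, 0.001]
ft_force: [0.8, -1.0, 1.5]
finger_gap: -0.2
```

play_rows(rows=[[[0,0,0.01],[0,0,0],-1],[[0,0,0.015],[0,0,0],-1],[[0,0,0.02],[0,0,0],-1],[[0,0,0.02],[0,0,0],-1]])

```text
t: 4.18
ee_pos: [557.0, 90.8, 69.9]
tcp_rot: [0.002, 0.116, 0.993, 0.001]
ft_force: [-6.5, -1.8, 16.0]
finger_gap: 0.4
```

It now resists with 16 N at z = 69.9 mm, the stated stop height. Lifting to check.

play_rows(rows=[[[0,0,-0.05],[0,0,0],-1],[[0,0,-0.12],[0,0,0],-1],[[0,0.1,-0.15],[0,0,0],-1],[[0.08,0.34,-0.15],[0,0,0],-1],[[0.08,0.34,-0.15],[0,0,0],-1]])

```text
t: 4.8
ee_pos: [557.0, 164.4, 100.3]
tcp_rot: [0.002, 0.114, 0.993, 0.001]
ft_force: [0.1, 0.6, -0.3]
finger_gap: -0.0
```

```bash
python3 - <<'E'
from h import *
s=state();print(s["t"],s["ee_pos"],s["ft_force"])
a=[]
for n,(x0,y0,x1,y1) in dict(wrist=(50,60,350,285),scene=(180,150,380,300)).items():
    g=get_image(n);a.append(cv2.resize(g["img"][y0:y1,x0:x1,::-1],(400,300),interpolation=cv2.INTER_CUBIC))
cv2.imwrite("pics/a2.png",np.hstack(a))
from scipy.spatial.transform import Rotation as Ro
q=s["tcp_rot"];R=Ro.from_quat([q[1],q[2],q[3],q[0]])
print((R.inv().apply(np.array([554.8,158.5,85])-s["ee_pos"])/200).round(3))
E
```

```text
4.8 [557.03226298 164.40278414 100.28389573] [ 0.09917613  0.55753253 -0.30967917]
[ 0.005 -0.032  0.076]
```

View pics/a2.png

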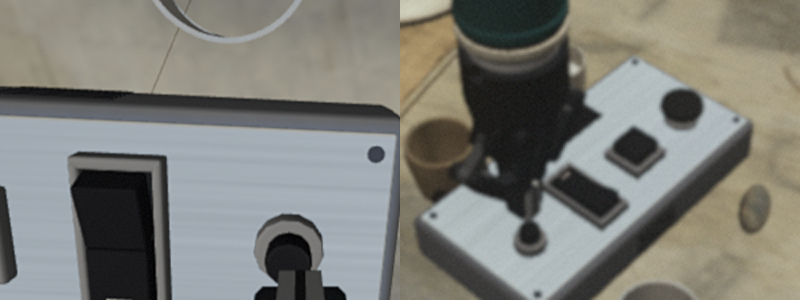

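The near arm is now raised, so the rocker is over. The fingers sit about 6 mm left of the small button, matching the computed shift. Aligning and pressing.

play_rows(rows=[[[0.005,-0.032,0.04],[0,0,0],-1],[[0.005,-0.032,0.08],[0,0,0],-1],[[0.005,-0.032,0.11],[0,0,0],-1],[[0.005,-0.032,0.135],[0,0,0],-1],[[0.005,-0.032,0.15],[0,0,0],-1]])

```text
t: 5.52
ee_pos: [554.4, 155.4, 70.7]
tcp_rot: [0.002, 0.115, 0.993, -0.0]
ft_force: [-8.8, -4.0, 20.3]
finger_gap: 0.0
```

play_rows(rows=[[[0,0,0.01],[0,0,0],-1],[[0,0,0.012],[0,0,0],-1],[[0,0,0.012],[0,0,0],-1]])

```text
t: 5.9
ee_pos: [554.4, 155.3, 70.7]
tcp_rot: [0.001, 0.115, 0.993, -0.0]
ft_force: [-8.0, -3.0, 16.5]
finger_gap: 0.0
```

It is hard against the stop at about 71 mm. Lifting, then checking while moving toward the large button at a safe height.

play_rows(rows=[[[0,0,-0.08],[0,0,0],-1],[[0,0,-0.2],[0,0,0],-1],[[0,-0.2,-0.3],[0,0,0],-1],[[0,-0.5,-0.3],[0,0,0],-1],[[0.02,-0.75,-0.3],[0,0,0],-1]])

```text
t: 6.52
ee_pos: [516.7, 8.8, 131.9]
tcp_rot: [0.003, 0.115, 0.993, -0.0]
ft_force: [1.0, -1.5, -0.5]
finger_gap: 0.1
```

```bash
python3 - <<'E'
from h import *
s=state();print(s["t"],s["ee_pos"],s["ft_force"])
a=[]
for n,(x0,y0,x1,y1) in dict(wrist=(200,60,560,330),scene=(180,150,380,300)).items():
    g=get_image(n);a.append(cv2.resize(g["img"][y0:y1,x0:x1,::-1],(400,300),interpolation=cv2.INTER_CUBIC))
cv2.imwrite("pics/a3.png",np.hstack(a))
from scipy.spatial.transform import Rotation as Ro
q=s["tcp_rot"];R=Ro.from_quat([q[1],q[2],q[3],q[0]])
print((R.inv().apply(np.array([501.4,-29.5,100])-s["ee_pos"])/200).round(3))
E
```

```text
6.525 [516.74276634   8.77375145 131.90358436] [ 0.97147396 -1.48678039 -0.52733572]
[ 0.032 -0.204  0.159]
```

View pics/a3.png

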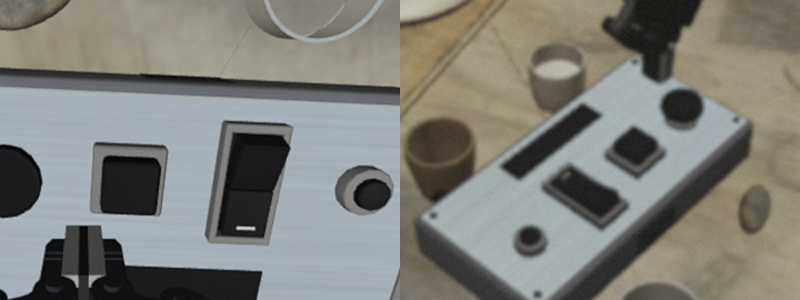

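Rocker over (near arm raised) and the small button sitting visibly lower in its collar. On to the large button.

play_rows(rows=[[[0.032,-0.204,0],[0,0,0],-1],[[0.032,-0.204,0.1],[0,0,0],-1],[[0.032,-0.204,0.16],[0,0,0],-1],[[0.032,-0.204,0.16],[0,0,0],-1]])

```text
t: 7.12
ee_pos: [498.9, -30.8, 98.1]
tcp_rot: [0.001, 0.117, 0.993, -0.001]
ft_force: [-0.4, 0.1, -0.9]
finger_gap: 0.2
```

play_rows(rows=[[[0,0,0.06],[0,0,0],-1],[[0,0,0.1],[0,0,0],-1],[[0,0,0.13],[0,0,0],-1],[[0,0,0.15],[0,0,0],-1],[[0,0,0.155],[0,0,0],-1]])

```text
t: 7.75
ee_pos: [499.1, -30.4, 70.5]
tcp_rot: [-0.0, 0.117, 0.993, -0.0]
ft_force: [-12.8, 3.0, 30.5]
finger_gap: 0.0
```

play_rows(rows=[[[0,0,0.01],[0,0,0],-1],[[0,0,0.012],[0,0,0],-1],[[0,0,0.012],[0,0,0],-1]])

```text
t: 8.12
ee_pos: [499.1, -30.3, 70.7]
tcp_rot: [-0.001, 0.117, 0.993, -0.0]
ft_force: [-9.1, 1.1, 20.9]
finger_gap: -0.4
```

Pressed to the stop. Lifting and retreating straight up.

play_rows(rows=[[[0,0,-0.08],[0,0,0],-1],[[0,0,-0.25],[0,0,0],-1],[[0,0,-0.5],[0,0,0],-1],[[0,0,-0.7],[0,0,0],-1],[[0,0,-0.8],[0,0,0],-1]])

```text
t: 8.75
ee_pos: [500.7, -30.5, 233.7]
tcp_rot: [0.002, 0.117, 0.993, -0.0]
ft_force: [0.8, 0.1, -0.3]
finger_gap: -0.1
```

```bash
python3 - <<'E'
from h import *
s=state();print(s["t"],s["ee_pos"],s["ft_force"])
a=[]
for n,(x0,y0,x1,y1) in dict(wrist=(80,60,560,420),scene=(180,150,380,300)).items():
    g=get_image(n);a.append(cv2.resize(g["img"][y0:y1,x0:x1,::-1],(400,300),interpolation=cv2.INTER_CUBIC))
cv2.imwrite("pics/a4.png",np.hstack(a))
E
```

```text
8.75 [500.65224338 -30.46308685 233.67443015] [ 0.76511371  0.14020336 -0.34096647]
```

View pics/a4.png

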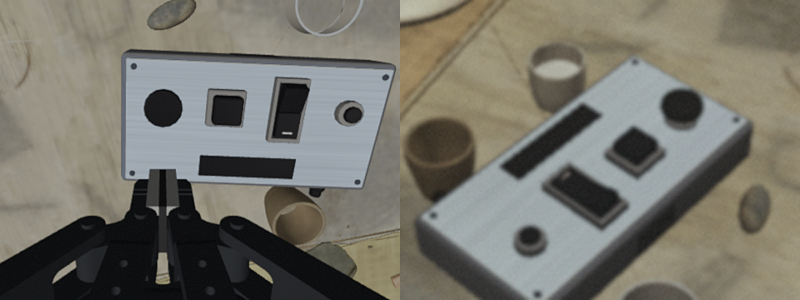

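The pictures show the rocker over, the small button low in its collar, the large button up again, and the cups, ring and pebble in place. Handing in.

play_rows(rows=[[[0,0,0],[0,0,0],-1],[[0,0,0],[0,0,0],-1]])

```text
t: 9.1
ee_pos: [500.6, -30.5, 232.3]
tcp_rot: [0.002, 0.117, 0.993, -0.0]
ft_force: [0.1, 0.4, -0.4]
finger_gap: 0.6
```

```bash
python3 -c "
from plant import *
print(close_job())"
```

```text
the job is handed in; nothing more can be done
None
```

I started the kiln in the required order with the closed fingertips and handed the job in at about 9 s; the hand-in reports no verdict. No joint values are readable, so these checks rest on the fingertip height, the wrist force and the pictures.

| Step | Fingertip height at the end | Upward force | Expected stop |
|---|---|---|---|
| Rocker pushed over | 69.9 mm | 16 N | 70 mm |
| Small button pressed in | 70.7 mm | 16–20 N | 71 mm |
| Large button pressed down, then released | 70.5–70.7 mm | 21–30 N | 71 mm |

- **Last pictures:** the rocker's near arm is raised, the small button is low in its collar and the large button is up. The square key was never touched. The cups, ring and pebble look unmoved, but I judged that by eye and did not measure it.
- **Robot at the end:** it is clear above the box, with almost no force on the tool.
- **Disagreements:** the scene camera put the controls 6–12 mm to the left (+y) of the top view, and I put part of that down to the visible sides of the buttons. The wrist camera agreed with the top view to about 3 mm, so I used those two. The fingers landed about 3 mm off the computed centre of both round buttons, still well on them.

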